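Hold a terminal-box lid at its balance point for the stay to be fitted

TASK

One of the two terminal boxes is to get the lid stay, the slotted flat steel arm that has been laid out in front of it (a spanner lies in front of the other box). Swing the lid of that box, without ever dropping or flinging it, to its over-centre balance point, where it would fall neither shut nor back, and finish while still gripping it and holding it quite still there, so that the stay can be screwed on. Leave the other box's lid as it is and do not disturb the stay, the spanner, the paste tin or the cover plate.

Things in the scene. Friction and masses are not known exactly. Their poses are not given: they have to be found in the camera images.
- plain_box: Grey sheet-steel terminal box, whose lid is a plain sheet; does not move. 110 mm across the hinge (its x), 110 along it (its y), 65 high, cable glands on the end facing the robot. Origin: centre of the underside, on the bench; z up. Hinge line along y, 55 mm from the origin towards +x, 65 mm up; hinge on its left as the robot sees it (within 0.2 rad).
- switch_box: Grey sheet-steel terminal box, whose lid carries a black rotary isolator switch; does not move. 110 mm across the hinge (its x), 110 along it (its y), 65 high, cable glands on the end facing the robot. Origin: centre of the underside, on the bench; z up. Hinge line along y, 55 mm from the origin towards +x, 65 mm up; hinge on its right as the robot sees it (within 0.2 rad).
- plain_lid (a joint): Lid of the plain box, rad: 0 shut, grows as it opens, 2.05 thrown right back; starts shut. Turns about +y of the box. Sheet-steel pan 114 x 120 mm, 18 mm rim, about 0.28 kg. Its weight pulls it shut below the balance point, back beyond it; balance point: 1.56 rad. Hinge friction steadies it only within about 0.07 rad of that.
- switch_lid (a joint): Lid of the switch box, rad: 0 shut, grows as it opens, 2.05 thrown right back; starts thrown back. Turns about +y of the box. Sheet-steel pan 114 x 120 mm, 18 mm rim, switch knob 25 mm proud outside, 46 x 46 x 52 mm body inside shifting the balance past upright, about 0.45 kg. Its weight pulls it shut below the balance point, back beyond it; balance point: 1.76 rad. Hinge friction steadies it only within about 0.07 rad of that.
- plain_lid_handle (a point): Centre of the plain lid's bow handle: round steel bar 12 mm thick, parallel to the hinge, 80 mm free between its legs, 40 mm out from the lid's free edge, 154 mm from the hinge and 6 mm off its plane on the outer side. 71 mm high when shut. Round, so it can turn between pads pinching it from above. Axes turn with the lid: y along the bar, x to the hinge, z out of the outer face.
- switch_lid_handle (a point): Centre of the switch lid's bow handle: round steel bar 12 mm thick, parallel to the hinge, 80 mm free between its legs, 40 mm out from the lid's free edge, 154 mm from the hinge and 6 mm off its plane on the outer side. 71 mm high when shut. Round, so it can turn between pads pinching it from above. Axes turn with the lid: y along the bar, x to the hinge, z out of the outer face.
- stay_mid (a point): Middle of the lid stay, a loose flat bright-steel arm 125 x 22 x 3 mm with a long slot, a round pivot eye at one end and a short foot bent up at the other. Lies flat on the robot's side of the box that is to get it, under 0.2 m from that box's origin.
- frame_post (a point): Point on the axis of the fixed dark steel frame post behind the bench front at the left, 70 mm square, upright from the bench to 0.7 m; from its top a beam 50 mm deep, 45 mm high (underside 0.66 m above the bench) runs to the right above the blue bins. Keep the arm clear of both: draw back before passing the post.
- spanner: Loose combination spanner, 146 x 22 x 5 mm, lying on the robot's side of the other box. Origin: centre of the underside.
- cover_plate: Loose black moulded cover plate, 62 x 52 x 8 mm, lying between the boxes near the blue bins. Origin: centre of the underside.
- paste_tin: Loose tin of paste with a white lid, 66 mm across, 38 mm high, standing between the boxes, towards the robot. Origin: centre of the underside.
Not all that is in view belongs to the job. What is shaped like the part that bears stay_mid but orange is not meant.

How it is judged:
At the end, for the whole second after the job is handed in: The lid of the box with the stay in front is within 0.08 rad of its balance point (plain 1.56, switch 1.76), still (under 0.05 rad/s), with the fingers on it (over 1 N) through the last second; the other lid is as it was (shut: under 0.08 rad; thrown back: over 1.97 rad) (((horizontal distance between stay_mid and plain_box below 0.21 m and value of joint plain_lid between 1.48 and 1.64 rad and velocity of joint plain_lid between -0.05 and 0.05 rad/s and contact force between the fingers and plain_lid above 1 N and value of joint switch_lid above 1.97 rad) or (horizontal distance between stay_mid and switch_box below 0.21 m and value of joint switch_lid between 1.68 and 1.84 rad and velocity of joint switch_lid between -0.05 and 0.05 rad/s and contact force between the fingers and switch_lid above 1 N and value of joint plain_lid below 0.08 rad))); the arm keeps its last pose, push and grip.
It fails at once if a lid drops or is flung (faster than 2.5 rad/s) ((velocity of joint plain_lid above 2.5 rad/s or velocity of joint plain_lid below -2.5 rad/s) or (velocity of joint switch_lid above 2.5 rad/s or velocity of joint switch_lid below -2.5 rad/s)).
It fails at once if the lid of the other box, the one without the stay, is swung away from where it was ((horizontal distance between stay_mid and plain_box below 0.21 m and value of joint switch_lid below 1.92 rad) or (horizontal distance between stay_mid and switch_box below 0.21 m and value of joint plain_lid above 0.12 rad)).
It fails at once if the stay, the spanner, the paste tin or the cover plate is shifted by more than 20 mm (distance of any of stay_mid, spanner, cover_plate, paste_tin from where it was at the start of the episode above 0.02 m).
It also fails if it takes over 45 s, if anything falls off the work surface, if the arm or the gripper's body presses on something with over 40 N, if the wrist force passes 120 N, or if a joint passes its speed limit or range.

ROBOT

A 7-joint arm with a two-finger parallel gripper is mounted at the origin on a cart in front of the work surface, level with it; the furniture and walls round the work are solid. World frame = base frame: x ahead of the robot, y to its left, z up, the work surface at z = 0. Lengths are in m, angles in rad, forces in N, time in s.
With the tool pointing down it reaches from about 0.4 to 0.85 m from the base axis. Payload 10.4 kg.
Tool frame: the origin (TCP) lies at the centre of the arm's flange, where the gripper is bolted on; the fingertips stand 173 mm ahead of it and the grasp point (between the pads) lies 155 mm ahead of it; z points along the fingers, y is the line along which they close (so a half turn about z gives the same grasp; the last joint's range is limited). The gripper opens to 85 mm and grips with 20 to 120 N. Pads are 22 mm wide; open, the fingers measure 114 mm over their backs; the gripper's body (76 mm by 85 mm) begins 54 mm behind the grasp point. The pads swing forward as they close: fully open they stand 13 mm farther back than shut.
Start: joints at [1.297, 0.332, -0.065, 1.46, 0.022, 1.35, -0.088], TCP at [0.155, -0.605, 0.405] pointing down, gripper open.
Joint ranges: [-2.6, 2.6], [-0.5, 2.12], [-1.47, 1.34], [0.16, 2.42], [-1.27, 4.41], [0.06, 2.06], [-2.6, 2.6]. Speed limits (rad/s): [2.22, 2.22, 2.79, 2.79, 3.14, 3.14, 3.14].

INTERFACE

Orientations are given as a unit quaternion [x, y, z, w].
In Python, from workcell import manip, viewer, finder gives the robot as it stands.
- The arm moves only by the tool arm_command, never from a script. Its argument "plan" is a list of rows, each an object with "dp": the shift along the tool's x, y, z in mm, a list of three; "spin": the turn about the tool's z in rad. A call has 1 to 5 rows; each row shifts and turns the commanded pose from where the row before left it, along the tool's axes as they then stand; what a row does not reach is not made up. A row lasts 1/10 s, in which the tool goes at most 50 mm and 8.59 degrees, less where a joint would pass 70% of its speed; a pose out of reach is approached as far as the arm can. A call is refused whole if a number of a shift passes 50 or a number of a turn 0.15, either way. A call with a gripper value outside its range is refused whole. "grip" is the closure, from -1 (fully open) to 1 (shut), set as the call begins (left out, the last holds). The fingers move at their own pace and stop on an object; "newtons" is the grip in N (left out, the last holds). Time passes only in rows, so rows that do not move let the fingers close. It gives the time, the measured TCP pose, the force, the opening and the grip force at its end, in the units of the state.
- manip.get_obs(): the state, without advancing time (a new reading comes with each control period).
- viewer.camera(name): name is "side" or "top"; returns the picture (384x512x3 uint8, blue, green, red); there is no depth.
- viewer.camera_params(name): a dict with "vertical_fov" (degrees; the focal length in pixels is half the picture's height over the tangent of half this angle, whatever the lens; pixels are square), "cx", "cy" (the principal point, pixels), "R" (3x3) and "t" (3): a world point X has camera coordinates R X + t. Camera axes: x right, y down, z forward; pixel columns grow to the right and rows downward; lengths in m; the calibration is good to about 2 mm. A picture is of the moment at which its call begins. camera_params takes no time and is no camera call.
- manip.hand_in(): hands the job in; it is judged then, once.
Trained networks look in the newest picture that a camera, given by its name, has taken for a name from the list of things; names that differ only in an ending like _2 or _b are one class to them, and where a whole thing is asked for, a point or a joint stands for the part that bears it (a point fixed in the world has none). Each returns a list of dicts, best first, with "score" (0 to 1); they miss things now and then, are a little off and sometimes report something else, mostly with a low value. They report only what shows in the picture. A call takes as long as a camera call. They do not tell look-alikes from the thing itself.
- finder.find_in(camera, thing): "position" ([x, y, z] in m, in world coordinates, good to about 4 mm: the middle of the surface that is visible of it).
The state is a dict: "clock": time; "joint_pos": joint angles; "joint_velocities": joint speeds; "tau": joint torques, N m; "position": TCP position; "ee_rot": TCP orientation; "ft_force": force on the tool from outside, world axes, zero at the start; "torque": the same for the moment, N m; "grip_width": opening from 0.0 (shut) to 1.0 (fully open); "grasp_force": force on a finger pad.
Only numpy, scipy, OpenCV 4.12 (cv2) and the standard library are available. Lean on these libraries where they do the work, as an engineer would, in place of code of your own. Each camera call takes 0.05 s, during which the arm holds its last target. There are 200 camera calls.

## Working session

There is one attempt and no reset: what is moved stays moved. The work goes in short steps, Python scripts to look and compute and a tool call to move; the robot and the scene stay as the last step left them, time stands still between calls to the robot, and variables do not carry over. Pictures are saved under pics/ and viewed, at most 10 in all, crops included, and the job is handed in when it is done.

Besides the shell and the picture viewer there is one more tool, called after ">>>" as name(argument=value, ...) on one line, values as JSON. arm_command: Moves the arm, as the interface text tells. Its arguments: {"type":"object","properties":{"plan":{"type":"array","items":{"type":"object","properties":{"dp":{"type":"array","items":{"type":"number"}},"spin":{"type":"number"}}}},"grip":{"type":"number"},"newtons":{"type":"number"}},"required":["plan"]}

```bash
mkdir -p pics; python3 - <<'E'
from workcell import manip, viewer, finder
import cv2, numpy as np
o=manip.get_obs(); print(o)
for c in ("side","top"):
    cv2.imwrite(f"pics/{c}0.png",viewer.camera(c)); p=viewer.camera_params(c); print(c,p)
    for t in ("plain_box","switch_box","plain_lid_handle","switch_lid_handle","plain_lid","switch_lid","stay_mid","spanner","cover_plate","paste_tin"):
        for d in finder.find_in(c,t)[:3]:
            X=np.array(d["position"]); q=p["R"]@X+p["t"]; f=192/np.tan(np.radians(p["vertical_fov"])/2)
            print(c,t,round(d["score"],2),np.round(X,3),np.round([p["cx"]+f*q[0]/q[2],p["cy"]+f*q[1]/q[2]]))
print(manip.get_obs()["clock"])
E
```

```text
{'clock': 0.0, 'joint_pos': array([ 1.29739994,  0.33287513, -0.06470951,  1.46093716,  0.02159611,
        1.34992088, -0.08848853]), 'joint_velocities': array([-2.63840953e-03,  1.17724865e-03, -5.11649184e-04, -4.22957412e-05,
       -1.65976193e-04,  1.26259613e-04,  7.41413495e-04]), 'tau': array([-3.82880617e-04, -6.25441217e+01,  4.95956652e-02, -3.91606450e+01,
        1.62312255e-02,  9.81696357e-03, -4.82634221e-06]), 'position': array([ 0.1550883 , -0.60531687,  0.40391573]), 'ee_rot': array([ 9.92145152e-01,  1.25089871e-01, -1.20535658e-04, -7.12421713e-04]), 'ft_force': array([-0.27154323, -0.52755568, -0.57417544]), 'torque': array([0.0096306 , 0.04509199, 0.01629729]), 'grasp_force': 0.0, 'grip_width': 0.9987518872194554}
side {'vertical_fov': 46.686115851753826, 'cx': 246.88813566531203, 'cy': 193.40126501406, 'R': array([[-0.99428487, -0.10655998, -0.00652508],
       [-0.03370483,  0.37131017, -0.92789695],
       [ 0.10129951, -0.92237396, -0.37277967]]), 't': array([0.45586201, 0.20137081, 1.40987821])}
side plain_box 0.84 [0.444 0.192 0.071] [245. 262.]
side swi
[... 906 characters left out ...]
0.91 [0.445 0.147 0.068] [210. 209.]
top plain_box 0.69 [ 0.482 -0.037  0.009] [268. 199.]
top switch_box 0.59 [ 0.467 -0.327  0.071] [362. 198.]
top plain_lid_handle 0.87 [0.45  0.14  0.068] [212. 208.]
top switch_lid_handle 0.72 [ 0.475 -0.371  0.148] [384. 191.]
top switch_lid_handle 0.25 [ 0.33  -0.256  0.004] [338. 244.]
top plain_lid 0.73 [0.448 0.145 0.064] [211. 208.]
top switch_lid 0.56 [ 0.472 -0.368  0.142] [383. 193.]
top stay_mid 0.64 [ 0.404  0.327 -0.001] [157. 226.]
top spanner 0.67 [ 0.331 -0.254  0.003] [337. 244.]
top spanner 0.5 [0.447 0.142 0.068] [212. 209.]
top cover_plate 0.77 [ 0.481 -0.036  0.011] [268. 199.]
top paste_tin 0.69 [ 0.371 -0.043  0.036] [272. 232.]
1.1
```

View pics/side0.png

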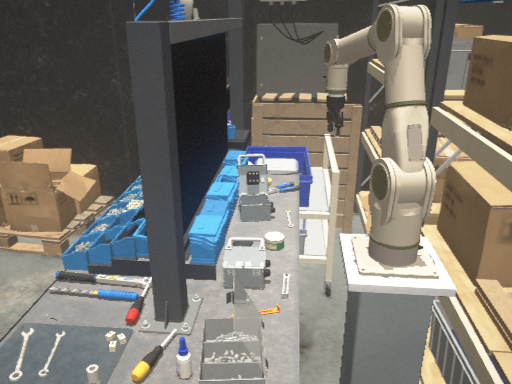

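View pics/top0.png

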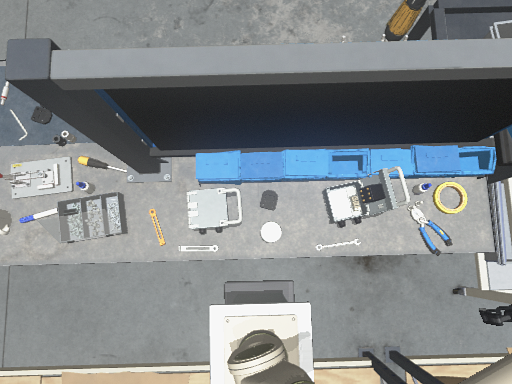

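```bash
python3 - <<'E'
import cv2,numpy as np
a=cv2.imread("pics/top0.png");b=cv2.imread("pics/side0.png")
c1=cv2.resize(a[140:290,130:290],(640,600),interpolation=cv2.INTER_CUBIC)
cv2.imwrite("pics/crop1.png",c1)
c2=cv2.resize(a[140:290,290:450],(640,600),interpolation=cv2.INTER_CUBIC)
cv2.imwrite("pics/crop2.png",c2)
E
```

```text
(no output)
```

The side picture shows the shut box at (245,262) with a bright bar at (285,285). The top picture shows the shut plain box at (212,208), the opened switch box at (350,200), a bright bar at (198,248), another at (338,244), and an orange look-alike at (157,226).
Candidates for the stay: (198,248) bright and slotted, (338,244) probably the spanner, and (157,226) orange, so not meant. I'll check these in close crops.

View pics/crop1.png

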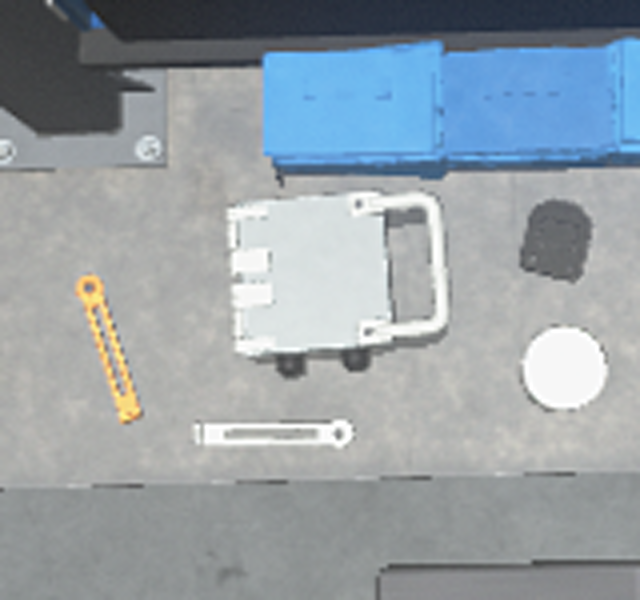

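View pics/crop2.png

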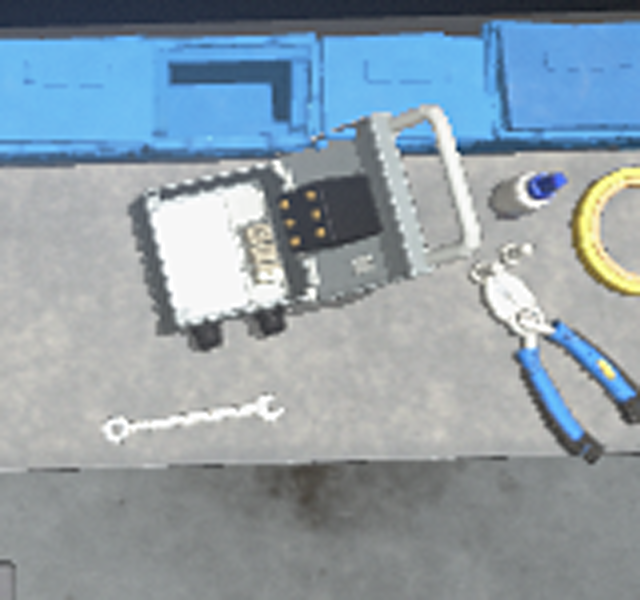

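The slotted bright bar at top (198,248) is the stay, and it lies in front of the plain box. The bar at (338,244) is clearly a combination spanner, and the orange one is a decoy. So the plain lid gets opened to 1.56. Next I measure the handle bar and hinge.

```bash
cat > h.py <<'E'
import numpy as np
from workcell import viewer
def ray(c,u,v,z):
    p=viewer.camera_params(c); R=np.array(p["R"]);t=np.array(p["t"]); f=192/np.tan(np.radians(p["vertical_fov"])/2)
    d=R.T@np.array([(u-p["cx"])/f,(v-p["cy"])/f,1]); C=-R.T@t
    return C+d*(z-C[2])/d[2]
E
python3 - <<'E'
from h import *
import cv2
f=lambda x,y,z: ray("top",130+x/4-.375,140+y/4-.375,z)
for n,x,y,z in [("barfar",437,205,.077),("barnear",440,320,.077),("barmid",438,263,.077),("lidL_far",230,208,.067),("lidL_near",238,353,.067),("lidR_far",383,200,.067),("lidR_near",393,342,.067),("stay",270,433,.002),("post",140,160,0)]:
    print(n,np.round(f(x,y,z),4))
a=cv2.imread("pics/side0.png"); cv2.imwrite("pics/crop3.png",cv2.resize(a[225:300,200:300],(800,600),interpolation=cv2.INTER_CUBIC))
E
```

```text
barfar [0.4993 0.056  0.077 ]
barnear [0.4099 0.0555 0.077 ]
barmid [0.454  0.0561 0.077 ]
lidL_far [0.5031 0.2182 0.067 ]
lidL_near [0.3897 0.2121 0.067 ]
lidR_far [0.5061 0.0985 0.067 ]
lidR_near [0.3949 0.0925 0.067 ]
stay [0.3293 0.1975 0.002 ]
post [0.5568 0.3046 0.    ]
```

View pics/crop3.png

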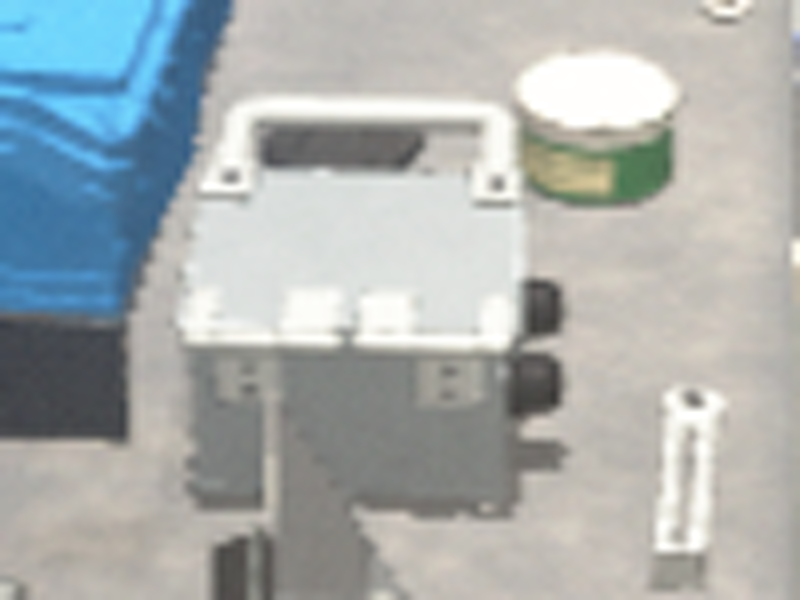

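The stay is at (0.329,0.198), in front of the plain box. The lid-edge-to-bar distance of 40 mm and the lid size agree with the description, so I can move. The bar centre is at about (0.454,0.056,0.071), with the hinge 154 mm towards +y.

>>> arm_command(plan=[{"dp":[0,0,0],"spin":0.11},{"dp":[0,0,0],"spin":0.106},{"dp":[35,-20,0]},{"dp":[35,-20,0]},{"dp":[35,-20,0]}], grip=0.18, newtons=40)

```text
invalid input at $.plan[2]: expected keys dp, spin
```

>>> arm_command(plan=[{"dp":[35,-25,0]},{"dp":[35,-25,0]},{"dp":[30,-30,0]},{"dp":[30,-30,0]},{"dp":[20,-35,0]}])

```text
invalid input at $.plan[0]: expected keys dp, spin
```

>>> arm_command(plan=[{"dp":[10,-40,0]},{"dp":[10,-40,0]},{"dp":[10,-40,0]},{"dp":[10,-40,0]},{"dp":[10,-40,0]}])

```text
invalid input at $.plan[0]: expected keys dp, spin
```

>>> arm_command(plan=[{"dp":[0,0,0],"spin":0.11},{"dp":[0,0,0],"spin":0.106},{"dp":[35,-20,0],"spin":0},{"dp":[35,-20,0],"spin":0},{"dp":[35,-20,0],"spin":0}], grip=0.18, newtons=40)

```text
clock: 1.6
position: [0.259, -0.541, 0.4048]
ee_rot: [1.0, 0.017, 0.0, 0.0]
ft_force: [0.5, -1.1, -0.4]
grip_width: 0.411
grasp_force: 0.0
```

>>> arm_command(plan=[{"dp":[35,-25,0],"spin":0},{"dp":[35,-25,0],"spin":0},{"dp":[30,-30,0],"spin":0},{"dp":[30,-30,0],"spin":0},{"dp":[20,-35,0],"spin":0}])

```text
clock: 2.1
position: [0.4045, -0.3901, 0.4047]
ee_rot: [1.0, 0.018, 0.0, 0.0]
ft_force: [0.5, 0.4, 0.5]
grip_width: 0.414
grasp_force: 0.0
```

>>> arm_command(plan=[{"dp":[10,-40,0],"spin":0},{"dp":[10,-40,0],"spin":0},{"dp":[10,-40,0],"spin":0},{"dp":[10,-40,0],"spin":0},{"dp":[10,-40,0],"spin":0}])

```text
clock: 2.6
position: [0.4459, -0.1884, 0.4049]
ee_rot: [1.0, 0.017, 0.0, 0.0]
ft_force: [0.3, -0.3, 0.4]
grip_width: 0.41
grasp_force: 0.0
```

>>> arm_command(plan=[{"dp":[3,-49,0],"spin":0},{"dp":[3,-49,0],"spin":0},{"dp":[3,-49,0],"spin":0},{"dp":[4,-49,0],"spin":0},{"dp":[4,-48,0],"spin":0}])

```text
clock: 3.1
position: [0.4539, 0.0564, 0.4051]
ee_rot: [1.0, 0.017, 0.001, 0.0]
ft_force: [1.6, -1.1, -0.4]
grip_width: 0.411
grasp_force: 0.0
```

>>> arm_command(plan=[{"dp":[0,0,30],"spin":0},{"dp":[0,0,30],"spin":0},{"dp":[0,0,30],"spin":0},{"dp":[0,0,20],"spin":0},{"dp":[0,0,0],"spin":0}])

```text
clock: 3.6
position: [0.4534, 0.0542, 0.2925]
ee_rot: [1.0, 0.018, -0.002, -0.0]
ft_force: [0.5, 0.5, 0.8]
grip_width: 0.414
grasp_force: 0.0
```

```bash
python3 - <<'E'
from h import *
from workcell import finder,manip
import cv2
print(manip.get_obs()["position"])
a=viewer.camera("top"); b=viewer.camera("side")
for c in ("top","side"): print([ (round(d["score"],2),np.round(d["position"],3)) for d in finder.find_in(c,"plain_lid_handle")])
A=cv2.resize(a[160:260,190:290],(400,400),interpolation=cv2.INTER_CUBIC)
B=cv2.resize(b[190:290,200:300],(400,400),interpolation=cv2.INTER_CUBIC)
cv2.imwrite("pics/near.png",np.hstack([A,B]))
E
```

```text
[0.45338219 0.05416355 0.29252755]
[(0.62, array([0.443, 0.168, 0.069]))]
[(0.91, array([0.451, 0.153, 0.069]))]
```

View pics/near.png

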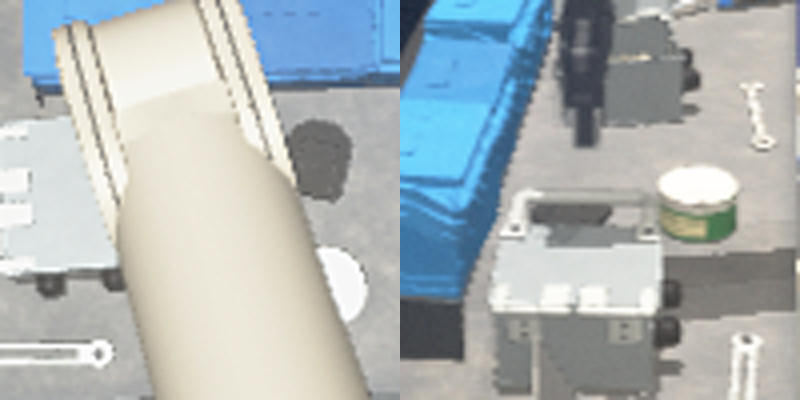

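The left half shows the arm hiding the handle from the top camera. In the right half the fingertips at crop (585,140) hang centred above the bar, which spans crop (520–655,200). I descend.

>>> arm_command(plan=[{"dp":[0,-1,20],"spin":0},{"dp":[0,-1,20],"spin":0},{"dp":[0,0,15],"spin":0},{"dp":[0,0,11],"spin":0},{"dp":[0,0,0],"spin":0}])

```text
clock: 4.3
position: [0.4542, 0.0562, 0.2283]
ee_rot: [1.0, 0.017, -0.0, 0.0]
ft_force: [0.4, 0.3, 0.6]
grip_width: 0.409
grasp_force: 0.0
```

```bash
python3 - <<'E'
from h import *
import cv2
b=viewer.camera("side")
cv2.imwrite("pics/down.png",cv2.resize(b[210:290,200:300],(600,480),interpolation=cv2.INTER_CUBIC))
E
```

```text
(no output)
```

View pics/down.png

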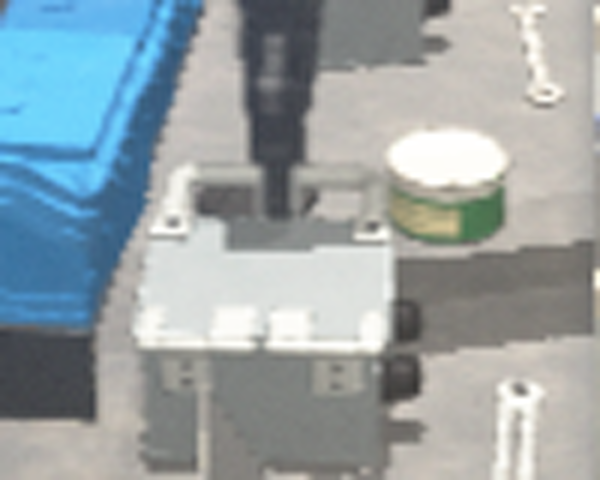

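The near finger, crop (280,195), stands inside the bow between bar and lid, well centred. I close.

>>> arm_command(plan=[{"dp":[0,0,2],"spin":0},{"dp":[0,0,0],"spin":0},{"dp":[0,0,0],"spin":0},{"dp":[0,0,0],"spin":0},{"dp":[0,0,0],"spin":0}], grip=1, newtons=40)

```text
clock: 4.85
position: [0.4547, 0.0557, 0.2274]
ee_rot: [1.0, 0.017, 0.001, 0.001]
ft_force: [-0.8, -5.5, 5.2]
grip_width: 0.124
grasp_force: 39.1
```

Bar gripped (about 11 mm opening, 39 N). Now I swing along the 154 mm arc at about 0.5 rad/s.

>>> arm_command(plan=[{"dp":[0,-0.5,-8],"spin":0},{"dp":[0,-0.9,-8],"spin":0},{"dp":[0,-1.4,-7.9],"spin":0},{"dp":[0,-1.8,-7.8],"spin":0},{"dp":[0,-2.2,-7.7],"spin":0}])

```text
clock: 5.35
position: [0.4543, 0.062, 0.2667]
ee_rot: [1.0, 0.017, 0.0, 0.001]
ft_force: [2.7, -7.6, -0.4]
grip_width: 0.122
grasp_force: 39.0
```

>>> arm_command(plan=[{"dp":[0,-2.6,-7.6],"spin":0},{"dp":[0,-2.9,-7.4],"spin":0},{"dp":[0,-3.3,-7.3],"spin":0},{"dp":[0,-3.7,-7.1],"spin":0},{"dp":[0,-4.1,-6.9],"spin":0}])

```text
clock: 5.85
position: [0.4536, 0.0778, 0.303]
ee_rot: [1.0, 0.016, 0.0, 0.002]
ft_force: [-0.3, -14.4, 5.0]
grip_width: 0.123
grasp_force: 39.1
```

Grip solid. The force points slightly outward along the radius, so I ease outward a little while continuing.

>>> arm_command(plan=[{"dp":[0,-4,-6.9],"spin":0},{"dp":[0,-4.3,-6.6],"spin":0},{"dp":[0,-4.6,-6.4],"spin":0},{"dp":[0,-5,-6.1],"spin":0},{"dp":[0,-5.3,-5.8],"spin":0}])

```text
clock: 6.35
position: [0.4525, 0.1014, 0.3347]
ee_rot: [1.0, 0.017, -0.0, 0.002]
ft_force: [-3.9, -9.0, 4.6]
grip_width: 0.123
grasp_force: 38.9
```

>>> arm_command(plan=[{"dp":[0,-5.9,-5.4],"spin":0},{"dp":[0,-6.2,-5.1],"spin":0},{"dp":[0,-6.5,-4.7],"spin":0},{"dp":[0,-6.7,-4.4],"spin":0},{"dp":[0,-6.9,-4],"spin":0}])

```text
clock: 6.85
position: [0.4511, 0.1335, 0.3587]
ee_rot: [1.0, 0.017, -0.001, 0.002]
ft_force: [-8.7, -10.0, 12.4]
grip_width: 0.122
grasp_force: 40.9
```

>>> arm_command(plan=[{"dp":[-1,-7.2,-4.4],"spin":0},{"dp":[-1,-7.3,-3.8],"spin":0},{"dp":[-1,-7.5,-3.3],"spin":0},{"dp":[-0.5,-7.6,-2.6],"spin":0},{"dp":[-0.5,-7.8,-2.2],"spin":0}])

```text
clock: 7.35
position: [0.4472, 0.1723, 0.3755]
ee_rot: [1.0, 0.017, 0.002, 0.0]
ft_force: [8.1, -1.9, 0.2]
grip_width: 0.117
grasp_force: 40.1
```

>>> arm_command(plan=[{"dp":[-0.5,-7.8,-1.8],"spin":0},{"dp":[0,-7.9,-1.3],"spin":0},{"dp":[0,-8,-0.8],"spin":0},{"dp":[0,-6,-0.3],"spin":0},{"dp":[0,-4,0],"spin":0}])

```text
clock: 7.85
position: [0.4453, 0.2065, 0.3796]
ee_rot: [1.0, 0.017, 0.002, -0.0]
ft_force: [4.1, -2.6, 5.6]
grip_width: 0.12
grasp_force: 41.2
```

>>> arm_command(plan=[{"dp":[-0.5,-4,0],"spin":0},{"dp":[-0.5,-4,0],"spin":0},{"dp":[0,0,0],"spin":0},{"dp":[0,0,0],"spin":0},{"dp":[0,0,0],"spin":0}])

```text
clock: 8.35
position: [0.4445, 0.2139, 0.3798]
ee_rot: [1.0, 0.017, 0.003, -0.0]
ft_force: [8.1, -0.6, 4.0]
grip_width: 0.123
grasp_force: 40.9
```

```bash
python3 - <<'E'
from h import *
from workcell import manip
import cv2
b=viewer.camera("side"); a=viewer.camera("top")
B=cv2.resize(b[190:290,190:290],(400,400),interpolation=cv2.INTER_CUBIC)
A=cv2.resize(a[160:260,150:250],(400,400),interpolation=cv2.INTER_CUBIC)
cv2.imwrite("pics/up.png",np.hstack([A,B]))
o=manip.get_obs();print(o["position"],o["ft_force"],o["grasp_force"])
P=np.array([(.0557,.2274),(.062,.2667),(.0778,.303),(.1014,.3347),(.1335,.3587),(.1723,.3755),(.2065,.3796),tuple(o["position"][1:])])
from scipy.optimize import least_squares
print(least_squares(lambda q:np.hypot(*(P-q).T)-.1541,[.21,.225]).x)
E
```

```text
[0.4445119  0.21394281 0.37977037] [ 7.73943244 -1.65203699  2.88213126] 40.92191755771637
[0.21039248 0.22560928]
```

View pics/up.png

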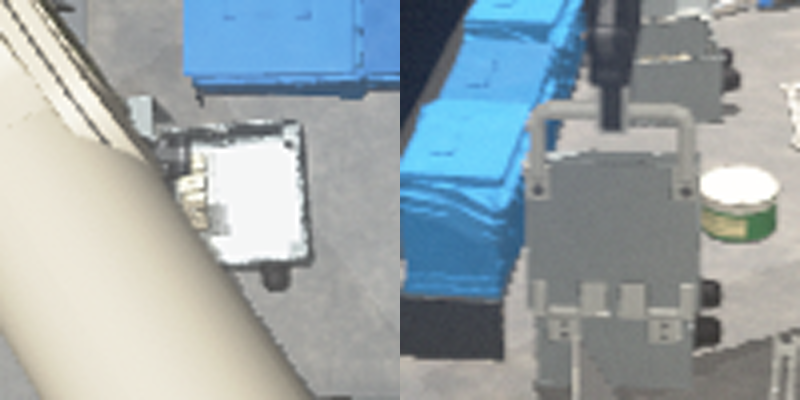

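The lid stands upright with its handle in the fingers at crop (615,110). The circle fit gives a lid angle of about 1.555 rad, the lid is still, and there is almost no force along its swing. The stay, tin and spanner have not moved.

```bash
python3 -c "
from workcell import manip
print(manip.hand_in())"
```

```text
the job is handed in; nothing more can be done
None
```

I swung the plain box's lid (the box with the stay in front) to about 1.555 rad by my estimate, against its 1.56 balance point, and handed the job in with the lid still gripped and held steady. The hand-in returned no verdict.

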